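Shut the sample chamber and start the measurement

ROBOT

A 6-joint arm with a two-finger parallel gripper is mounted at the origin on the work surface. World frame = base frame: x ahead of the robot, y to its left, z up, the work surface at z = 0. Lengths are in m, angles in rad, forces in N, time in s.
With the tool pointing down it reaches from about 0.425 to 0.95 m from the base axis. Payload 3.5 kg.
Tool frame: the origin (TCP) lies midway between the tips of the shut fingers; the grasp point (between the pads) lies 19 mm behind it; z points along the fingers, y is the line along which they close (so a half turn about z gives the same grasp; the last joint's range is limited). The gripper opens to 85 mm and grips with 20 to 120 N. Pads are 22 mm wide; open, the fingers measure 114 mm over their backs; the gripper's body (76 mm by 85 mm) begins 54 mm behind the grasp point. The pads swing forward as they close: fully open they stand 13 mm farther back than shut.
Start: joints at [1.013, 0.286, 1.577, -0, 1.279, -0.15], TCP at [0.268, 0.62, 0.231] pointing down, gripper open.
Joint ranges: [-2.77, 2.77], [-0.9, 2.22], [0.21, 2.48], [-1.53, 4.67], [0.24, 2.81], [-2.84, 2.84]. Speed limits (rad/s): [2.79, 2.79, 3.14, 3.14, 3.14, 3.14].

INTERFACE

Orientations are given as a unit quaternion [x, y, z, w].
In Python, from plant import ctrl, cams, order gives the robot as it stands.
- The arm moves only by the tool move_arm, never from a script. Its argument "plan" is one flat list of numbers, 7 for each row, row after row: the shift along the world's x, y, z in mm, then the turn, a rotation vector about the world's x, y, z in degrees, then the finger opening in mm, from 0 to 85.4. A call has 1 to 12 rows; each row shifts and turns the commanded pose from where the row before left it; what a row does not reach is not made up. A row lasts 1/10 s, in which the tool goes at most 50 mm and 8.59 degrees, less where a joint would pass 70% of its speed; a pose out of reach is approached as far as the arm can. A call is refused whole if a number of a shift passes 50 or a number of a turn 8.59, either way. A call with a gripper value outside its range is refused whole. The fingers move at their own pace and stop on an object; "newtons" is the grip in N (left out, the last holds). Time passes only in rows, so rows that do not move let the fingers close. It gives the time, the measured TCP pose, the force, the opening and the grip force at its end, in the units of the state.
- ctrl.get_state(): the state, without advancing time (a new reading comes with each control period).
- cams.read_camera(name): name is "scene" or "top" or "wrist"; returns a dict with "color" (384x512x3 uint8, red, green, blue), "fov_y" (degrees; the focal length in pixels is half the picture's height over the tangent of half this angle, whatever the lens; pixels are square), "cx", "cy" (the principal point, pixels), "origin" and "orientation" of the camera in the world; the wrist camera has in their place "T_tool_cam" (4x4, takes a point from camera to tool coordinates, whose origin is the TCP and whose axes are the flange's). Camera axes: x right, y up, looking along -z (the intrinsics and any distortion apply to the point x, -y, -z); pixel columns grow to the right and rows downward; lengths in m; the calibration is good to about 2 mm. A picture is of the moment at which its call begins: read the wrist's pose just before it. There is no depth.
- order.sign_off(): hands the job in; it is judged then, once.
The state is a dict: "time": time; "qpos": joint angles; "dq": joint speeds; "joint_efforts": joint torques, N m; "eef_pos": TCP position; "tcp_rot": TCP orientation; "contact_force": force on the tool from outside, world axes, zero at the start; "wrist_torque": the same for the moment, N m; "opening": opening from 0.0 (shut) to 1.0 (fully open); "finger_force": force on a finger pad.
Only numpy, scipy, OpenCV 4.12 (cv2) and the standard library are available. Lean on these libraries where they do the work, as an engineer would, in place of code of your own. Each camera call takes 0.05 s, during which the arm holds its last target. There are 200 camera calls.

TASK

The blue light-tight sample chamber on the physics bench has been left open: with the fingertips, push its sample tray fully home and push its hinged lid down until it lies flat shut, in either order, and only then press the green button fully down and let it go to start the measurement. Never press the red button, do not pull the tray or raise the lid further open, and do not grasp, lift or shift anything standing about.

Things in the scene. Friction and masses are not known exactly. Their poses are not given: they have to be found in the camera images.
- chamber: blue metal sample chamber fixed to the bench, 220 (its x) x 200 (its y) x 105 mm high; origin at the centre of its underside. Its front, from which the tray comes out, is the face at its -x side (110 mm from the origin), turned roughly to the robot; its +x points away from the robot.
- tray_front (a point): centre of the outer face of the tray's aluminium front plate (104 mm wide, 55 mm high, 8 mm thick, spanning heights 30 to 85 mm; a thin yellow mark near its top). With the tray home the plate lies against the chamber's front and this point is at x = -118 mm in the chamber's frame; axes as the chamber's.
- tray (a joint): how far the tray is pulled out along the chamber's -x, in m: 0 is home (a hard stop), at most 0.10. Starts 0.03 to 0.075 out. It stays where it is left and takes about 2 N to push.
- lid_hinge (a point): middle of the lid's hinge axis, which runs along the chamber's y, at x = +75 mm and 106 mm high in the chamber's frame (at the far side of its roof).
- lid_edge (a point): middle of the lid's free edge, on its upper (outer) face, 130 mm from the hinge. The lid is a white plate 160 mm wide and 7 mm thick, hinge axis on its underside; a black tab 36 mm wide at the middle of the free edge reaches 17 mm beyond it. Shut, it lies flat on the roof with its upper face 113 mm above the bench and the free edge towards the robot.
- lid (a joint): opening angle of the lid in rad: 0 is shut flat (a hard stop), growing as the free edge rises, at most 1.5. Starts at 0.5 to 1.0, so its outer face looks up and away from the robot. A stiff hinge: it stays at any angle and takes about 1 to 3 N at the free edge to push down.
- start_box: grey fixed box 80 x 70 x 50 mm with the green button in the middle of its top; origin at the centre of its underside. Stands left or right of the chamber.
- start_top (a point): centre of the top of the green button (32 mm across, facing up).
- start (a joint): travel of the green button in m: 0 is up, 0.006 is fully down; it springs back; fully down takes about 5 N.
- off_box: the same grey box with the red button, on the other side; leave alone.
- off_top (a point): centre of the top of the red button (same size as the green).
- off (a joint): travel of the red button in m, as for the green one. Leave it at 0.
- weight: loose brass weight with a knob, 36 mm across, 50 mm high, standing on the bench by the left (+y) side of the tray; origin at the centre of its underside. Leave alone.
- jar: loose amber jar with a black cap, 40 mm across, 60 mm high, on the bench by the right (-y) side of the tray; origin under its centre. Leave alone.
- driver: loose yellow-handled screwdriver 180 mm long, lying across the bench at the front left, between the robot and the button box; leave alone.
- meter: loose yellow multimeter 150 x 80 x 35 mm lying at the back right; origin under its centre. Leave alone.
- beaker: loose white cup 70 mm across, 90 mm high, at the back left; origin under its centre. Leave alone.
Mind the look-alikes: they are no part of the job. Leave any purple look-alike of the start_box alone.

How it is judged:
By the outcome, as a careful person would: the job done as asked, in the order asked, and still so for the second after the job is handed in, with the robot touching nothing.
It also fails if it takes over 58 s, if anything falls off the work surface, if the arm or the gripper's body presses on something with over 40 N, if the wrist force passes 120 N, or if a joint passes its speed limit or range.

## Working session

There is one attempt and no reset: what is moved stays moved. The work goes in short steps, Python scripts to look and compute and a tool call to move; the robot and the scene stay as the last step left them, time stands still between calls to the robot, and variables do not carry over. Pictures are saved under pics/ and viewed, at most 10 in all, crops included, and the job is handed in when it is done.

Besides the shell and the picture viewer there is one more tool, called as name(argument=value, ...) on one line, values as JSON. move_arm: Moves the arm, as the interface text tells. Its arguments: {"type":"object","properties":{"plan":{"type":"array","items":{"type":"number"}},"newtons":{"type":"number"}},"required":["plan"]}

```bash
ls; mkdir -p pics
python3 - <<'E'
from plant import ctrl,cams
import cv2
for n in("scene","top"):
    c=cams.read_camera(n); cv2.imwrite(f"pics/{n}0.png",c["color"][:,:,::-1])
    print(n,{k:v for k,v in c.items() if k!="color"})
print(ctrl.get_state())
E
```

```text
pics
scene {'fov_y': 52.576819632682934, 'cx': 251.30271972598342, 'cy': 189.37389614314483, 'origin': array([0.86255422, 0.55423272, 0.75983702]), 'orientation': array([0.10453169, 0.36885019, 0.88913924, 0.24990813])}
top {'fov_y': 46.98429948567326, 'cx': 254.658931037162, 'cy': 195.81939810502425, 'origin': array([ 0.34720938, -0.00771158,  1.50686246]), 'orientation': array([-0.04598395,  0.04727701,  0.70967624, -0.70143424])}
{'time': 0.1, 'qpos': array([ 1.01298451e+00,  2.87149615e-01,  1.57803071e+00, -9.16075900e-06,
        1.27860336e+00, -1.49977441e-01]), 'dq': array([ 1.98873816e-04, -1.93838997e-05, -3.93994599e-03, -1.36686915e-03,
       -2.38080439e-04, -2.38224497e-04]), 'joint_efforts': array([ 7.08083317e-04, -4.07293653e+01, -2.93699419e+01, -1.51366107e-04,
        3.37078956e-03, -5.65434579e-07]), 'eef_pos': array([0.2673624 , 0.61914417, 0.23003707]), 'tcp_rot': array([ 2.02505485e-01,  9.79280516e-01, -1.02914864e-03, -3.75542827e-04]), 'contact_force': array([-0.43455854,  0.4681016 , -0.41494868]), 'wrist_torque': array([0.04098616, 0.02081133, 0.00078802]), 'finger_force': 0.0, 'opening': 0.998344428890593}
```

View pics/scene0.png

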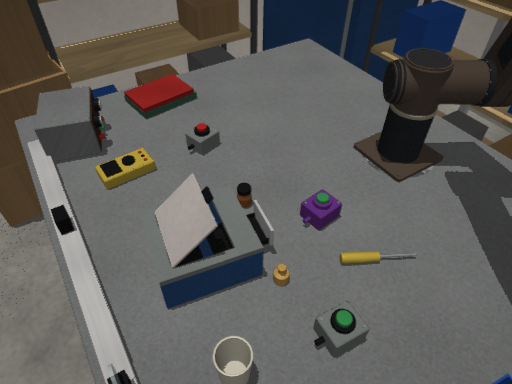

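View pics/top0.png

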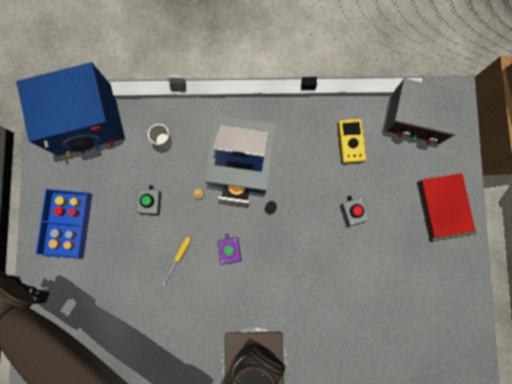

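The scene view shows the chamber at about (210,240), with its lid open and tray out. The start_box candidates are:
- the grey box with a green button, scene (343,320) / top (147,201)
- the purple look-alike with a green button, scene (322,203) / top (228,250)

The grey one fits the description: it is grey and stands left of the chamber, with the red-button box opposite at top (357,211). I'll confirm this in an enlarged crop.

```bash
cat > h.py <<'E'
import numpy as np,cv2
from scipy.spatial.transform import Rotation as R
from plant import ctrl,cams
def K(c):
    f=c["color"].shape[0]/2/np.tan(np.radians(c["fov_y"])/2); return f,c["cx"],c["cy"]
def pose(c):
    if "origin" in c: return np.array(c["origin"]),R.from_quat(c["orientation"]).as_matrix()
    s=ctrl.get_state(); T=np.array(c["T_tool_cam"]); A=R.from_quat(s["tcp_rot"]).as_matrix()
    return s["eef_pos"]+A@T[:3,3],A@T[:3,:3]
def ray(c,u,v):
    f,cx,cy=K(c); o,A=pose(c); return o,A@np.array([(u-cx)/f,-(v-cy)/f,-1])
def atz(c,u,v,z):
    o,d=ray(c,u,v); return o+d*(z-o[2])/d[2]
def proj(c,p):
    f,cx,cy=K(c); o,A=pose(c); q=(np.atleast_2d(p)-o)@A
    return np.c_[cx+f*q[:,0]/-q[:,2],cy-f*q[:,1]/-q[:,2]]
E
python3 - <<'E'
from h import *
t=cams.read_camera("top"); s=cams.read_camera("scene")
def crop(c,x,y,w,h,k): return cv2.resize(c["color"][y:y+h,x:x+w,::-1],None,fx=k,fy=k,interpolation=cv2.INTER_CUBIC)
a=crop(t,130,110,160,160,2.5); b=crop(s,140,165,240,200,2.5)
im=np.zeros((500+0,600,3),np.uint8); cv2.imwrite("pics/sc1.png",b)
cv2.imwrite("pics/tc1.png",crop(t,130,110,160,120,5))
print("green",atz(t,147,201,.06),atz(s,343.5,319,.06),"red",atz(t,357.5,211,.06),atz(s,202,129,.06),"purple",atz(t,228,251,.06),atz(s,323,199,.06))
E
```

```text
green [0.5261616  0.34375833 0.06      ] [0.52808008 0.34702521 0.06      ] red [ 0.48496739 -0.3492245   0.06      ] [ 0.48805087 -0.34191148  0.06      ] purple [0.35937973 0.07726601 0.06      ] [0.3608377  0.07767439 0.06      ]
```

View pics/sc1.png

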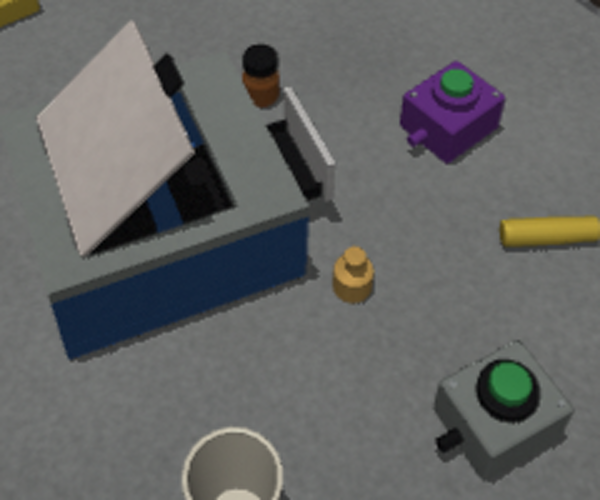

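View pics/tc1.png

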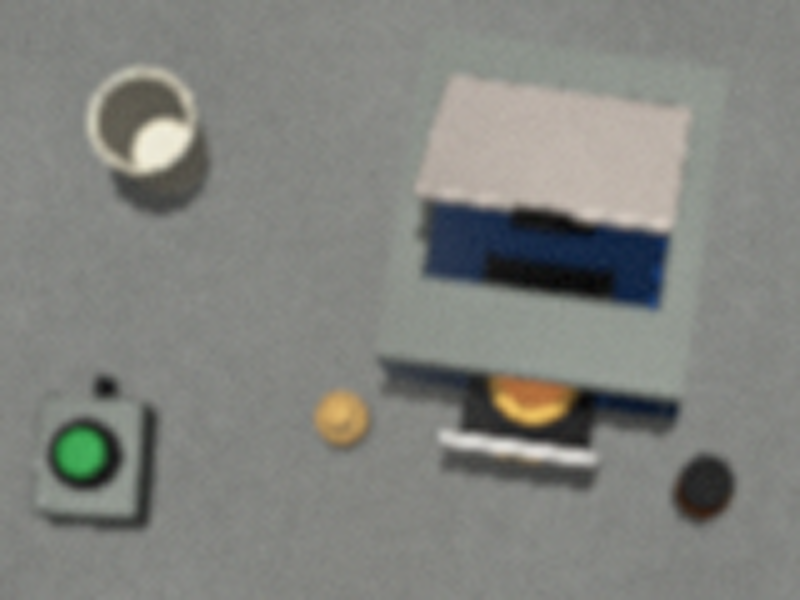

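The crops confirm the choice. The grey start_box with the green button is at scene (343,320) / top (147,201); the purple one is the decoy. I'll fit the chamber pose, tray travel and lid angle from the corners seen in both views.

```bash
cat >> h.py <<'E'
def model(p):
    x,y,a,t,l=p; c,s=np.cos(a),np.sin(a)
    W=lambda q:np.array([x+c*q[0]-s*q[1],y+s*q[0]+c*q[1],q[2]])
    L=lambda r,yy,h=.007:(.075-r*np.cos(l)+h*np.sin(l),yy,.106+r*np.sin(l)+h*np.cos(l))
    return W,L
E
python3 - <<'E'
from h import *
from scipy.optimize import least_squares
t=cams.read_camera("top"); s=cams.read_camera("scene")
def pts(p):
    W,L=model(p); T=-.118-p[3]
    roof=[W((-.11,.1,.105)),W((-.11,-.1,.105)),W((.11,.1,.105)),W((.11,-.1,.105))]
    tr=[W((T,.052,.085)),W((T,-.052,.085))]
    lid=[W(L(.13,.08)),W(L(.13,-.08)),W(L(0,.08)),W(L(0,-.08))]
    return np.r_[proj(t,roof+tr+lid[:2]),proj(s,[roof[0],roof[2]]+lid+tr)]
tc=np.array([[380,355],[690,398],[428,40],[727,68],[440,440],[597,465],[418,192],[672,228]])/5+[130,110]
sc=np.array([[308,207],[50,297],[193,153],[133,22],[82,253],[37,120],[333,165],[288,90]])/2.5+[140,165]
o=np.r_[tc,sc]
r=least_squares(lambda p:(pts(p)-o).ravel(),[.6,.06,-.1,.05,.7],loss="soft_l1",x_scale=[.01,.01,.1,.01,.1])
p=r.x; print(p.round(4)); print((pts(p)-o).round(1).tolist())
np.save("p.npy",p); W,L=model(p)
print("front",W((-.118-p[3],0,.0575)),"edge",W(L(.13,0)),"hinge",W((.075,0,.106)),"home",W((-.118,0,.06)))
print("weight",atz(t,130+341/5,110+415/5,.05),"jar",atz(t,130+706/5,110+482/5,.06),"beaker",atz(t,158,134,.09))
E
```

```text
[ 0.6779  0.0353 -0.1503  0.0376  0.6816]
[[-1.9, -0.3], [-2.3, -0.4], [-1.3, -2.8], [-0.6, -0.2], [-0.8, -0.5], [-0.4, -1.1], [-1.8, 0.0], [-0.5, -0.1], [0.6, -1.7], [-0.5, -1.9], [0.8, -1.6], [0.2, -1.8], [-0.8, 0.5], [-1.1, -2.2], [0.3, -1.9], [-0.1, -2.9]]
front [0.52404746 0.05864861 0.0575    ] edge [0.65662093 0.03856913 0.1933438 ] hinge [0.75207277 0.02411206 0.106     ] home [0.5612491  0.05301408 0.06      ]
weight [0.55225253 0.17632514 0.05      ] jar [ 0.50348764 -0.06556299  0.06      ] beaker [0.74452856 0.304744   0.09      ]
```

move_arm(plan=[19, -46, 0, 0, 0, 2, 0, 19, -46, 0, 0, 0, 2, 0, 19, -46, 0, 0, 0, 2, 0, 19, -46, 0, 0, 0, 2, 0, 19, -46, 0, 0, 0, 2, 0, 19, -46, 0, 0, 0, 2, 0, 19, -46, 0, 0, 0, 2, 0, 19, -46, 0, 0, 0, 1, 0, 19, -46, 0, 0, 0, 0, 0, 19, -46, 0, 0, 0, 0, 0, 19, -46, 0, 0, 0, 0, 0, 17, -50, 0, 0, 0, 0, 0], newtons=40)

```text
time: 1.5
eef_pos: [0.4933, 0.0643, 0.2317]
tcp_rot: [0.073, 0.997, 0.0, 0.001]
contact_force: [0.5, -0.4, 0.1]
opening: -0.002
finger_force: 0.0
```

Run:
```python
from h import *
c=cams.read_camera("wrist"); im=c["color"][:,:,::-1].copy()
p=np.load("p.npy"); W,L=model(p); T=-.118-p[3]
P=[W(q) for q in [(-.11,.1,.105),(-.11,-.1,.105),(T,.052,.085),(T,-.052,.085),(T,0,.085),L(.13,.08),L(.13,-.08)]]
for u,v in proj(c,P): cv2.circle(im,(int(u),int(v)),3,(0,255,0),1)
cv2.imwrite("pics/w1.png",im); print(proj(c,P).round().tolist())
```

```text
[[365.0, 254.0], [155.0, 254.0], [313.0, 202.0], [206.0, 202.0], [260.0, 202.0], [364.0, 413.0], [159.0, 412.0]]
```

View pics/w1.png

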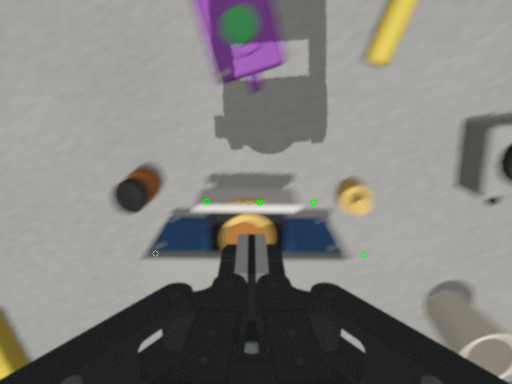

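The wrist view shows the plate's top edge at (192–303,209) and the roof's front corners at (145,258) and (345,258). The chamber therefore sits about 12 mm more to -y and 5 mm farther than my fit. I'll shift for that and go down in front of the plate.

move_arm(plan=[-3, -7, -30, 0, 0, 0, 0, -2, -7, -40, 0, 0, 0, 0, 0, 0, -40, 0, 0, 0, 0, 0, 0, -40, 0, 0, 0, 0, 0, 0, -22, 0, 0, 0, 0, 0, 0, 0, 0, 0, 0, 0, 10, -1, 0, 0, 0, 0, 0, 10, -1, 0, 0, 0, 0, 0, 10, -2, 0, 0, 0, 0, 0, 5, -1, 0, 0, 0, 0, 0, 5, -1, 0, 0, 0, 0, 0])

```text
time: 2.65
eef_pos: [0.5288, 0.0462, 0.0602]
tcp_rot: [0.073, 0.997, -0.0, 0.0]
contact_force: [-1.8, 1.4, 1.6]
opening: 0.001
finger_force: 0.9
```

move_arm(plan=[5, -0.8, 0, 0, 0, 0, 0, 5, -0.8, 0, 0, 0, 0, 0, 5, -0.8, 0, 0, 0, 0, 0, 3, -0.4, 0, 0, 0, 0, 0, 3, -0.4, 0, 0, 0, 0, 0])

```text
time: 3.15
eef_pos: [0.5489, 0.0429, 0.0593]
tcp_rot: [0.073, 0.997, -0.0, -0.0]
contact_force: [-2.0, -0.6, 1.2]
opening: -0.005
finger_force: 0.9
```

move_arm(plan=[2, -0.3, 0, 0, 0, 0, 0, 2, -0.3, 0, 0, 0, 0, 0, 2, -0.3, 0, 0, 0, 0, 0, 0, 0, 0, 0, 0, 0, 0])

```text
time: 3.55
eef_pos: [0.5492, 0.0429, 0.0586]
tcp_rot: [0.073, 0.997, -0.0, -0.008]
contact_force: [-17.5, 0.6, 13.5]
opening: 0.001
finger_force: 8.7
```

move_arm(plan=[-10, 1.5, 0, 0, 0, 0, 0, -20, 3, 0, 0, 0, 0, 0, -20, 3, 10, 0, 0, 0, 0, 0, 0, 40, 0, 0, 0, 0, 0, 0, 50, 0, 0, 0, 0, 0, 0, 50, 0, 0, 0, 0, 0, 0, 50, 0, 0, 0, 0, 0, 0, 0, 0, 0, 0, 0])

```text
time: 4.35
eef_pos: [0.5095, 0.0494, 0.2691]
tcp_rot: [0.073, 0.997, -0.0, 0.01]
contact_force: [1.1, -0.8, 0.2]
opening: 0.0
finger_force: 0.0
```

Run:
```python
from h import *
w=cams.read_camera("wrist")["color"][:,:,::-1]
t=cams.read_camera("top")["color"][110:230,180:290,::-1]
t=cv2.resize(t,(352,384),interpolation=cv2.INTER_CUBIC)
cv2.imwrite("pics/m1.png",cv2.resize(np.hstack([w,t]),(800,356)))
print(ctrl.get_state()["eef_pos"])
```

```text
[0.50601072 0.04962769 0.26141034]
```

View pics/m1.png

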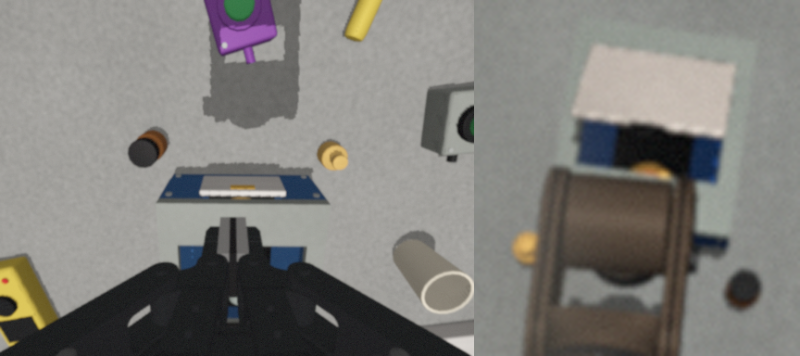

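The wrist view shows the plate at (200–285,186) flat against the chamber's front, so the tray is home. I'll recompute the chamber pose from the roof's front corners, (157,203) and (329,203) in this picture.

Run:
```python
from h import *
c=cams.read_camera("wrist"); k=.926
l=atz(c,329/k,203/k,.105); r=atz(c,157/k,203/k,.105); print(l,r,np.linalg.norm(l-r))
p=np.load("p.npy"); d=l-r; p[2]=np.arctan2(-d[0],d[1]); m=(l+r)/2
p[:2]=m[:2]+.11*np.array([np.cos(p[2]),np.sin(p[2])]); print(p); np.save("p2.npy",p)
W,L=model(p); print("edge",W(L(.13,0)),"r.11",W(L(.115,0)),"home",W((-.118,0,.06)))
for a in(.68,.5,.3,.1,0): p[4]=a; W,L=model(p); print(a,W(L(.11,0)))
```

```text
[0.5682807 0.1444644 0.105    ] [ 0.54092147 -0.04174357  0.105     ] 0.18820716502886942
[ 0.66343263  0.03536998 -0.14588453  0.03762593  0.68163224]
edge [0.64212098 0.03850126 0.1933438 ] r.11 [0.65364543 0.036808   0.18389287] home [0.54668606 0.05252336 0.06      ]
0.68 [0.65736631 0.03626129 0.18061024]
0.5 [0.64544762 0.03801249 0.16487989]
0.3 [0.63571188 0.03944294 0.14519458]
0.1 [0.63003953 0.04027637 0.1239467 ]
0 [0.62880441 0.04045784 0.113     ]
```

move_arm(plan=[40, -4, 0, 0, 0, 0, 0, 40, -4, 0, 0, 0, 0, 0, 40, -4, 0, 0, 0, 0, 0, 42, -2, 0, 0, 0, 0, 0, 0, 0, -25, 0, 0, 0, 0, 0, 0, -20, 0, 0, 0, 0, 0, 0, -8, 0, 0, 0, 0, 0, 0, -8, 0, 0, 0, 0, 0, 0, 0, 0, 0, 0, 0])

```text
time: 5.4
eef_pos: [0.666, 0.0358, 0.1967]
tcp_rot: [0.073, 0.997, 0.0, -0.001]
contact_force: [0.3, -0.5, 0.6]
opening: 0.0
finger_force: 0.0
```

move_arm(plan=[0, 0, -6, 0, 0, 0, 0, 0, 0, -6, 0, 0, 0, 0, -2, 0, -6, 0, 0, 0, 0, -4, 0.5, -6, 0, 0, 0, 0, -4, 0.5, -6, 0, 0, 0, 0])

```text
time: 5.9
eef_pos: [0.6567, 0.0369, 0.1681]
tcp_rot: [0.073, 0.997, 0.0, 0.001]
contact_force: [1.3, 0.2, 1.1]
opening: 0.001
finger_force: 0.6
```

move_arm(plan=[-4, 0.5, -6, 0, 0, 0, 0, -4, 0.5, -7, 0, 0, 0, 0, -3, 0.4, -7, 0, 0, 0, 0, -3, 0.4, -7, 0, 0, 0, 0, -2, 0.3, -7, 0, 0, 0, 0, -1, 0.1, -5, 0, 0, 0, 0])

```text
time: 6.5
eef_pos: [0.6392, 0.039, 0.1284]
tcp_rot: [0.073, 0.997, 0.0, -0.001]
contact_force: [0.2, 0.1, 0.9]
opening: 0.003
finger_force: 0.5
```

move_arm(plan=[-1, 0.1, -5, 0, 0, 0, 0, 0, 0, -5, 0, 0, 0, 0, 0, 0, -4, 0, 0, 0, 0, 0, 0, -3, 0, 0, 0, 0, 0, 0, -2, 0, 0, 0, 0, 0, 0, 0, 0, 0, 0, 0])

```text
time: 7.1
eef_pos: [0.6384, 0.0391, 0.1129]
tcp_rot: [0.073, 0.997, -0.0, -0.001]
contact_force: [-7.5, 0.5, 10.5]
opening: 0.001
finger_force: 5.7
```

move_arm(plan=[0, 0, -1, 0, 0, 0, 0, 0, 0, 0, 0, 0, 0, 0, 0, 0, 30, 0, 0, 0, 0, 0, 0, 50, 0, 0, 0, 0, -15, 38, 0, 0, 0, 0, 0, -15, 38, 0, 0, 0, 0, 0, -15, 38, 0, 0, 0, 0, 0, -15, 38, 0, 0, 0, 0, 0, -20, 38, 0, 0, 0, 0, 0, -30, 38, 0, 0, 0, 0, 0, -30, 38, 0, 0, 0, 0, 0, 0, 0, 0, 0, 0, 0, 0])

```text
time: 8.3
eef_pos: [0.4952, 0.3088, 0.1889]
tcp_rot: [0.07, 0.998, 0.0, -0.001]
contact_force: [0.3, -0.0, 0.1]
opening: -0.004
finger_force: 0.0
```

Run:
```python
from h import *
c=cams.read_camera("wrist"); w=c["color"][:,:,::-1]
s=cams.read_camera("scene")["color"][:,:,::-1]
cv2.imwrite("pics/m2.png",cv2.resize(np.hstack([w,s]),(800,300)))
hsv=cv2.cvtColor(w,cv2.COLOR_BGR2HSV); m=cv2.inRange(hsv,(50,100,60),(80,255,255))
n,_,st,ce=cv2.connectedComponentsWithStats(m)
for i in range(1,n):
    if st[i,4]>100: print(st[i],ce[i],atz(c,*ce[i],.06))
print(ctrl.get_state()["eef_pos"])
```

```text
[ 281  194   37   37 1070] [298.82056075 212.02149533] [0.53459472 0.34221023 0.06      ]
[0.49820999 0.30576605 0.18920797]
```

View pics/m2.png

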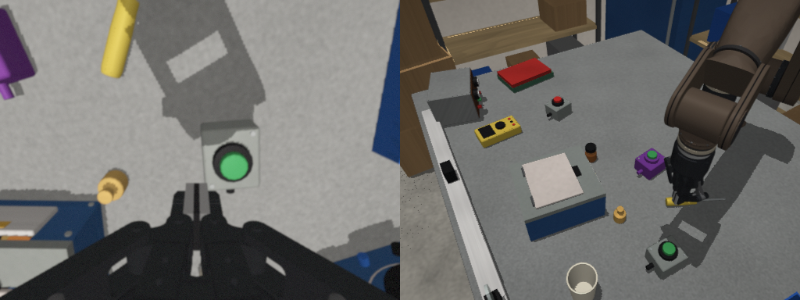

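The wrist view shows the green button at (233,163), and the scene view shows the lid flat. Something orange at about (15,235) near the tray makes me doubt it is home, so I'll check enlarged.

Run:
```python
from h import *
w=cams.read_camera("wrist")["color"][240:384,0:150,::-1]
s=cams.read_camera("scene")["color"][180:310,140:300,::-1]
t=cams.read_camera("top")["color"][120:220,190:290,::-1]
r=lambda a:cv2.resize(a,(400,300),interpolation=cv2.INTER_CUBIC)
cv2.imwrite("pics/m3.png",np.vstack([np.hstack([r(w),r(s)]),np.hstack([r(t),r(t)*0])]))
```

```text
(no output)
```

View pics/m3.png

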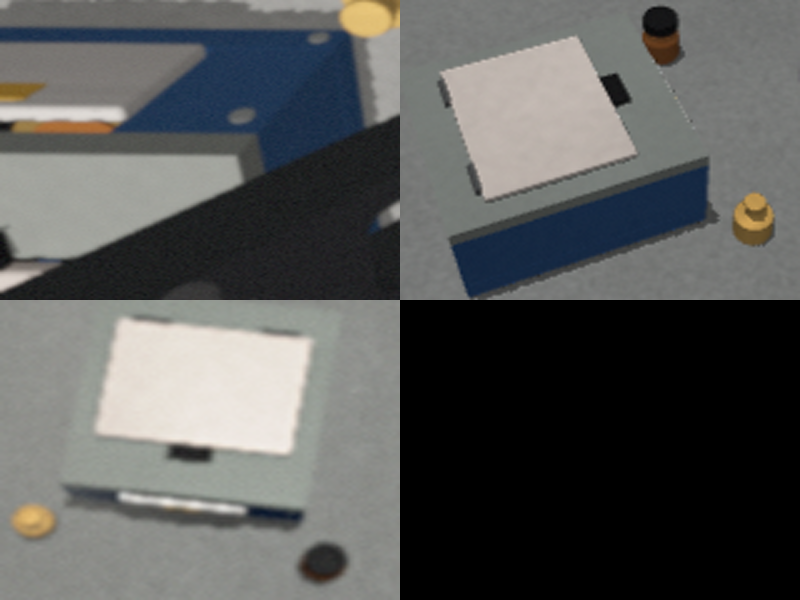

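The top and scene crops show the lid flat and the plate hard against the front: the white line hugs the roof edge, with only a sliver visible in the scene view, as expected when home. The 17 N hard stop agrees with this. The orange strip is the sample seen through the slot above the plate. Next is the grey box's green button.

move_arm(plan=[15, 19, 0, 0, 0, 0, 0, 16, 19, 0, 0, 0, 0, 0, 0, 0, -40, 0, 0, 0, 0, 0, 0, -40, 0, 0, 0, 0, 0, 0, -25, 0, 0, 0, 0, 0, 0, 0, 0, 0, 0, 0])

```text
time: 9.15
eef_pos: [0.5276, 0.3401, 0.0789]
tcp_rot: [0.074, 0.997, -0.002, -0.004]
contact_force: [-0.0, 0.3, -0.9]
opening: -0.002
finger_force: 0.0
```

Run:
```python
from h import *
c=cams.read_camera("wrist"); w=c["color"][:,:,::-1]
hsv=cv2.cvtColor(w,cv2.COLOR_BGR2HSV); m=cv2.inRange(hsv,(50,100,60),(80,255,255))
n,_,st,ce=cv2.connectedComponentsWithStats(m)
for i in range(1,n):
    if st[i,4]>100: print(st[i],ce[i],atz(c,*ce[i],.06))
e=ctrl.get_state()["eef_pos"]; print(e,proj(c,e))
s=cams.read_camera("scene")["color"][280:360,300:400,::-1]
cv2.imwrite("pics/m4.png",np.hstack([cv2.resize(w,(400,300)),cv2.resize(s,(375,300),interpolation=cv2.INTER_CUBIC)]))
```

```text
[ 238  211   59   55 1593] [272.27369743 231.46390458] [0.52945889 0.35060927 0.06      ]
[0.5292713  0.34116717 0.08195917] [[256.27009802 252.51126605]]
```

View pics/m4.png

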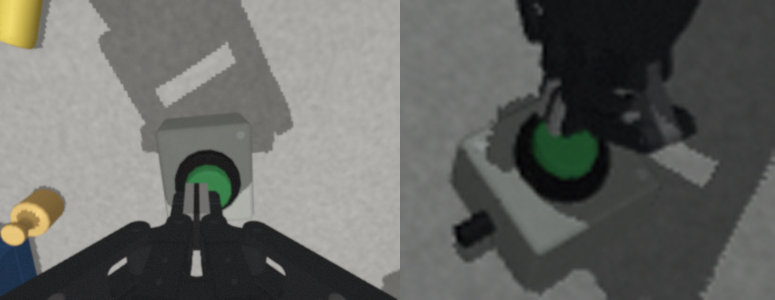

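The close view shows the tip over the green cap, with the button's centre about 4 mm farther in x and 6 mm to +y. I'll correct for that and press.

move_arm(plan=[4, 6, 0, 0, 0, 0, 0, 0, 0, -8, 0, 0, 0, 0, 0, 0, -6, 0, 0, 0, 0, 0, 0, -4, 0, 0, 0, 0, 0, 0, -3, 0, 0, 0, 0, 0, 0, 0, 0, 0, 0, 0])

```text
time: 9.85
eef_pos: [0.5347, 0.3496, 0.066]
tcp_rot: [0.073, 0.997, 0.0, 0.001]
contact_force: [-1.5, -1.1, 10.8]
opening: 0.002
finger_force: 5.1
```

move_arm(plan=[0, 0, -2, 0, 0, 0, 0, 0, 0, -2, 0, 0, 0, 0, 0, 0, 0, 0, 0, 0, 0])

```text
time: 10.15
eef_pos: [0.5349, 0.3496, 0.0657]
tcp_rot: [0.073, 0.997, -0.0, 0.0]
contact_force: [-8.9, -3.4, 24.1]
opening: -0.001
finger_force: 12.3
```

Hard stop at 24 N. I'll release gradually and watch the spring force over the return travel, to confirm the tip was on the button.

move_arm(plan=[0, 0, 4, 0, 0, 0, 0, 0, 0, 4, 0, 0, 0, 0, 0, 0, 3, 0, 0, 0, 0, 0, 0, 0, 0, 0, 0, 0])

```text
time: 10.55
eef_pos: [0.5342, 0.3492, 0.0708]
tcp_rot: [0.073, 0.997, 0.0, 0.001]
contact_force: [1.0, 0.2, 2.1]
opening: 0.0
finger_force: 1.0
```

At 5 mm up there is still a 2 N spring force, so it was the button going fully down. Now I'll retreat.

move_arm(plan=[0, 0, 10, 0, 0, 0, 0, 0, 0, 30, 0, 0, 0, 0, 0, 0, 50, 0, 0, 0, 0, 0, 0, 50, 0, 0, 0, 0, 0, 0, 0, 0, 0, 0, 0, 0, 0, 0, 0, 0, 0, 0])

```text
time: 11.15
eef_pos: [0.5339, 0.3492, 0.2118]
tcp_rot: [0.073, 0.997, 0.0, 0.001]
contact_force: [-0.7, -0.2, -0.4]
opening: 0.003
finger_force: 0.0
```

Run:
```python
from h import *
s=cams.read_camera("scene")["color"][100:384,130:400,::-1]
cv2.imwrite("pics/end.png",cv2.resize(s,None,fx=2,fy=2,interpolation=cv2.INTER_CUBIC))
```

```text
(no output)
```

View pics/end.png

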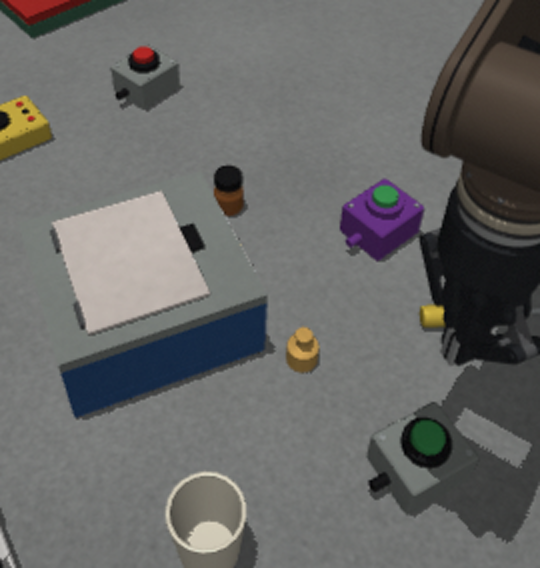

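The final picture shows the lid flat at (130,260), the tray home at the roof edge (240,240), the green button back up at (428,438), everything else in place, and the arm clear.

```bash
python3 -c "
from plant import order
print(order.sign_off())"
```

```text
the job is handed in; nothing more can be done
None
```

I pushed the tray home and the lid shut, then pressed the green button fully and let it go; nothing else looked disturbed in the last picture, and I handed the job in (no verdict was returned).

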